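# Seal the sample case: shut the lid, hook the draw latch, throw it over centre

## Robot

A 6-joint arm with a two-finger parallel gripper is mounted at the origin on a cart in front of the work surface, level with it; the furniture and walls round the work are solid. World frame = base frame: x ahead of the robot, y to its left, z up, the work surface at z = 0. Lengths are in m, angles in rad, forces in N, time in s.
With the tool pointing down it reaches from about 0.35 to 0.775 m from the base axis. Payload 7.3 kg.
Tool frame: the origin (TCP) lies at the centre of the arm's flange, where the gripper is bolted on; the fingertips stand 178 mm ahead of it and the grasp point (between the pads) lies 159 mm ahead of it (tip_extent is the distance from the TCP to the fingertips, in m); z points along the fingers, y is the line along which they close (so a half turn about z gives the same grasp; the last joint's range is limited). The gripper opens to 92 mm and grips with 3 to 60 N. Pads are 19 mm wide; open, the fingers measure 130 mm over their backs; the gripper's body (75 mm by 190 mm) begins 47 mm behind the grasp point.
Start: joints at [1.138, 0.342, 1.524, -0, 1.275, -0.146], TCP at [0.148, 0.504, 0.405] pointing down, gripper open.
Joint ranges: [-2.53, 2.53], [-0.77, 2.02], [0.04, 2.7], [-1, 4.14], [0.28, 2.66], [-3.11, 3.11]. Speed limits (rad/s): [2.57, 2.57, 3.14, 3.14, 3.14, 3.14].

## Interface

Orientations are given as [roll, pitch, yaw] about the fixed x, y, z axes, in that order (R = Rz(yaw) Ry(pitch) Rx(roll)).
In Python, from cell import * gives the robot as it stands.
- The arm moves only by the tool arm_command, never from a script. Its arguments are lists of equal length, an entry for each row: "xyz": the shift along the world's x, y, z in mm, a list of three; "spin": the turn about the world's z in degrees. In form: {"xyz": [[tx, ty, tz], ...], "spin": [spin, ...]}. A call has 1 to 20 rows; each row shifts and turns the commanded pose from where the row before left it; what a row does not reach is not made up. A row lasts 1/10 s, in which the tool goes at most 50 mm and 8.59 degrees, less where a joint would pass 70% of its speed; a pose out of reach is approached as far as the arm can. A call with a gripper value outside its range is refused whole. "jaw" is the opening, from -1 (shut) to 1 (fully open), set as the call begins (left out, the last holds). The fingers move at their own pace and stop on an object; "squeeze" is the grip in N (left out, the last holds). Time passes only in rows, so rows that do not move let the fingers close. It gives the time, the measured TCP pose, the force, the opening and the grip force at its end, in the units of the state.
- observe(): the state, without advancing time (a new reading comes with each control period).
- read_camera(name): name is "scene" or "top" or "wrist"; returns a dict with "img" (384x512x3 uint8, red, green, blue), "depth" (384x512 float32, m along the optical axis (not along the pixel's ray), 0 where there is no reading), "fx", "fy", "cx", "cy" (pixels), "world_from_camera" (4x4, takes a point from camera to world coordinates). Camera axes: x right, y up, looking along -z (the intrinsics and any distortion apply to the point x, -y, -z); pixel columns grow to the right and rows downward; lengths in m; the calibration is good to about 2 mm. A picture is of the moment at which its call begins.
- hand_in(): hands the job in; it is judged then, once.
The state is a dict: "time": time; "qpos": joint angles; "qvel": joint speeds; "joint_efforts": joint torques, N m; "tool_pos": TCP position; "tool_rot": TCP orientation; "contact_force": force on the tool from outside, world axes, zero at the start; "torque": the same for the moment, N m; "opening": finger opening in m; "grip_force": force on a finger pad.
Only numpy, scipy, OpenCV 4.12 (cv2) and the standard library are available. Lean on these libraries where they do the work, as an engineer would, in place of code of your own. Each camera call takes 0.05 s, during which the arm holds its last target. There are 200 camera calls.

## Task

Close up the grey sample case for storage: swing its lid down onto the rubber seal, lift the latch's steel wire loop over the lip of the hook on the front of the lid and ease its bar down into the hook's groove, and only then push the red lever down past its snap point until it lies flat against the front and the lid is drawn tight by itself. The hook is packed out differently on each case, so feel for it without bending the thin loop; light fingertip force does it all: never lean on the lid, the hook or the red lever with more than about 25 N, and do not knock the other things on the bench about.

Things in the scene. Friction and masses are not known exactly. Their poses are not given: they have to be found in the camera images.
- case: grey plastic sample case with vials in foam, fixed on the bench (all lengths in mm): tub 140 deep, 190 wide, rim 73 high, 104 high with the lid shut. Origin: centre of its underside; x from its front (towards the robot) to its back, z up. Front face at x=-70, lid hinge at x=74, z=74. Latch base in the middle of the front: 27 wide, out to x=-98, z 30 to 70
- lid: the case's lid, a tray 144 deep, 190 wide, 28 high. Origin: middle of its hinge line at the back; axes as the case's when shut. Top face at z=28, with a panel raised 2 on it from x=-19 to -129; lower edge at z=0, front at x=-144. In the middle of its front, on packing sleeves, stands the steel hook (keeper), 22 wide
- hook_mid (a point): point on the lid (axes as the lid's): the bar's seat if the hook is at mid setting. The hook is packed out differently on each case: up to 6 nearer to or farther from the lid (x; z is true). Its groove: 5 wide, floor 1.75 below this point; in front a lip 3 thick, bevelled forward, its edge 4.25 above; behind, a wall up to 16 above: a bar over the lip, eased back onto the wall, drops in
- loop: the wire loop; origin on its pin, z along its legs to the bar. It is thin: pressed on hook or lid by more than 10 N before the lever is down, it bends
- lid_hinge (a joint): angle of the lid (rad): 0 shut and drawn tight, grows as it opens, at most 1.35. A stiff hinge keeps it where it is left (0.34 N m). Let down, it rests on the springy rubber seal at about 0.025; the rest takes some 70 N at its front edge, which only the latch can give
- lid_edge (a point): middle of the upper front edge of the lid (axes as the lid's)
- lever (a joint): angle of the red lever (rad): 0 hanging flat at the front, on its stop; grows as it swings out and up, level at 1.57, at most 2.3. It stays where it is left (0.03 N m). With the loop hooked it comes under load at 1.0 to 1.5, takes most (7 to 11 N at its end) at about 0.6, and past its snap point (at 0.45 to 0.1) goes home by itself
- lever_pin (a point): axis of the lever, along the case's y, at x=-92, y=0, z=57 in the case's frame; this point's axes turn with the lever
- lever_tip (a point): free end of the red lever, 47 from its axis; axes turn with the lever (-z along it; at lever angle 0 they are the case's)
- handle: the red handle of the lever, 19 wide, 3 thick. Origin on the lever's axis; it reaches from z=-8 to z=-51 with its outer face at x=-6, the end turned out to x=-9. This outer face is the one to push
- loop_turn (a joint): angle of the wire loop on the lever (rad): 0 when the loop points from its pin straight back past the lever's axis, as in the shut latch; grows as it swings out towards the robot, at most 3.0. It stays where it is left (0.008 N m)
- loop_bar (a point): middle of the loop's cross bar. The loop is a U of steel wire 3.5 thick, 34.5 wide over its two legs; -z of this point runs from the bar 44.5 along the legs to their pin on the lever, 15 from the lever's axis on the handle's side; y along the bar. The lever fits between the legs. The legs can be pinched from outside; the loop then turns in the fingers, and the lever follows
- vial_a: bystander: small glass sample vial, white cap, 27 across, 57 high; origin at its underside
- vial_b: bystander: small glass sample vial, black cap, 27 across, 57 high; origin at its underside
- beaker_100: bystander: glass beaker, 54 across, 68 high; origin at its underside
- timer: bystander: white bench timer, 38 x 62 x 58; origin at its underside
- marker: bystander: blue and white marker pen, 135 long; origin at its underside
- wash_bottle: bystander: white squeeze bottle with red spout, 194 high; origin at its underside

How it is judged:
On the way:
1. the lid is down on its seal (value of joint lid_hinge below 0.05 rad), for 0.2 s.
At the end, for the whole second after the job is handed in: The red lever lies flat against the front (joint lever below 0.08 rad) and the hooked latch keeps the lid drawn down on its seal (joint lid_hinge below 0.01 rad; a lid that is only laid down springs back to 0.025) (value of joint lever below 0.08 rad and value of joint lid_hinge below 0.01 rad); the robot touches nothing.
It fails at once if the wire loop is pushed against the hook or lid with more than 10 N while it is still slack (lever above 1.55 rad), which bends it (contact force between loop and lid above 10 N and value of joint lever above 1.55 rad).
It fails at once if more than 30 N is put on the lid or its hook (contact force between the arm and lid above 30 N).
It fails at once if more than 30 N is put on the red lever (contact force between the arm and handle above 30 N).
It fails at once if one of the six bystanders is shifted by more than 30 mm (distance of any of vial_a, vial_b, beaker_100, timer, marker, wash_bottle from where it was at the start of the episode above 0.03 m).
It also fails if it takes over 64 s, if anything falls off the work surface, if the arm or the gripper's body presses on something with over 40 N, if the wrist force passes 120 N, or if a joint passes its speed limit or range.

## Working session

There is one attempt and no reset: what is moved stays moved. The work goes in short steps, Python scripts to look and compute and a tool call to move; the robot and the scene stay as the last step left them, time stands still between calls to the robot, and variables do not carry over. Pictures are saved under pics/ and viewed, at most 10 in all, crops included, and the job is handed in when it is done.

Besides the shell and the picture viewer there is one more tool, called by a JSON object that holds its "api" and its "payload". arm_command: Moves the arm, as the interface text tells. Its arguments: {"type":"object","properties":{"xyz":{"type":"array","items":{"type":"array","items":{"type":"number"}}},"spin":{"type":"array","items":{"type":"number"}},"jaw":{"type":"number"},"squeeze":{"type":"number"}},"required":["xyz","spin"]}

```bash
mkdir -p pics; ls; cat > h.py <<'E'
from cell import *
import numpy as np, cv2
def snap(n,f=None):
    c=read_camera(n); c['W']=np.array(c['world_from_camera'])
    if f: cv2.imwrite('pics/'+f,cv2.cvtColor(c['img'],cv2.COLOR_RGB2BGR))
    return c
def pts(c,u,v,d=None):
    u=np.asarray(u,float);v=np.asarray(v,float)
    if d is None: d=c['depth'][v.astype(int),u.astype(int)]
    P=np.stack([(u-c['cx'])/c['fx']*d,-(v-c['cy'])/c['fy']*d,-d,np.ones_like(d)],-1)
    return (P@c['W'].T)[...,:3]
def cloud(c):
    v,u=np.mgrid[0:384,0:512]; return pts(c,u,v,c['depth'])
E
python3 - <<'E'
from h import *
a=snap('scene');b=snap('top')
print({k:a[k] for k in a if k not in('img','depth')},b['W'],b['fx'],b.keys())
im=np.hstack([a['img'],b['img']]);im=cv2.vconcat([a['img'],b['img']])
cv2.imwrite('pics/1.png',cv2.cvtColor(a['img'],4)); cv2.imwrite('pics/2.png',cv2.cvtColor(b['img'],4))
np.savez('s0.npz',a=a['img'],ad=a['depth'],b=b['img'],bd=b['depth'])
s=observe();print(s)
E
```

```text
pics
{'fx': 358.3213610320896, 'fy': 358.3213610320896, 'cx': 258.21530123336413, 'cy': 188.23209437175203, 'world_from_camera': array([[-0.87240251,  0.33881683, -0.35230246,  0.17229725],
       [-0.48846397, -0.63057525,  0.60313996,  0.71933246],
       [-0.01779924,  0.69826787,  0.71561524,  0.85758149],
       [ 0.        ,  0.        ,  0.        ,  1.        ]]), 'W': array([[-0.87240251,  0.33881683, -0.35230246,  0.17229725],
       [-0.48846397, -0.63057525,  0.60313996,  0.71933246],
       [-0.01779924,  0.69826787,  0.71561524,  0.85758149],
       [ 0.        ,  0.        ,  0.        ,  1.        ]])} [[ 0.01786447  0.99687214 -0.07698569  0.43463175]
 [-0.99977248  0.0169126  -0.01299853  0.04853068]
 [-0.01165585  0.07720039  0.99694746  1.49465401]
 [ 0.          0.          0.          1.        ]] 430.9190316399998 dict_keys(['img', 'depth', 'fx', 'fy', 'cx', 'cy', 'world_from_camera', 'W'])
{'time': 0.1, 'qpos': array([ 1.13801033e+00,  3.42665012e-01,  1.52485264e+00,  1.05450764e-05,
        1.27537976e+00, -1.46043345e-01]), 'qvel': array([ 0.00053475, -0.0008433 , -0.00315541,  0.0010316 ,  0.00019204,
        0.00021895]), 'joint_efforts': array([ 5.22783830e-04, -4.31995833e+01, -2.44692171e+01,  7.18765939e-02,
        5.26639796e-02, -3.40274232e-05]), 'tool_pos': array([0.14844434, 0.50347765, 0.40413212]), 'tool_rot': array([-3.14030325e+00, -1.99851195e-04,  2.85484680e+00]), 'contact_force': array([ 0.49623666, -1.18812506,  0.27907474]), 'torque': array([ 0.0781467, -0.0045453,  0.0019458]), 'grip_force': 0.0, 'opening': 0.09240068535329214}
```

View pics/1.png

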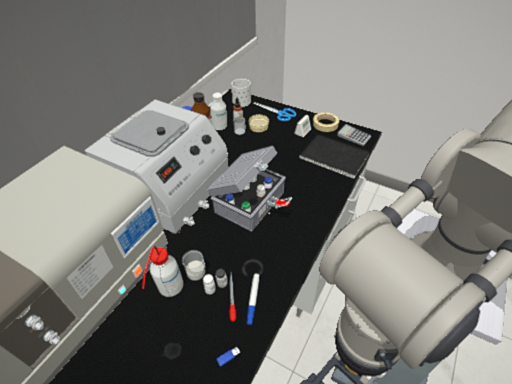

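View pics/2.png

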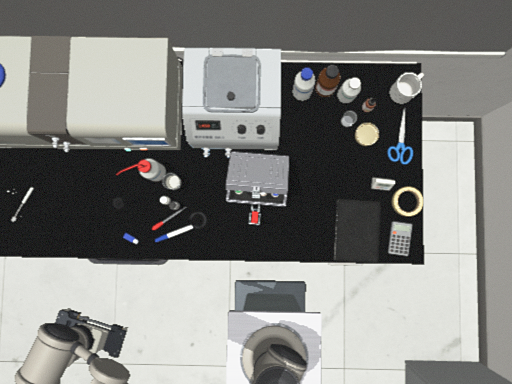

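The scene view shows the grey case with the lid about half open at (250,190) and the red lever at (283,203). In the top view the lid is at (257,178) and the lever at (255,217). Next I'll measure the lid plane, rim and red lever.

```bash
python3 - <<'E'
from h import *
for n in('top','scene'):
    c=snap(n);P=cloud(c);h=cv2.cvtColor(c['img'],cv2.COLOR_RGB2HSV)
    red=((h[...,0]<8)|(h[...,0]>172))&(h[...,1]>150)&(h[...,2]>90)
    m=red&(P[...,0]>.3)&(P[...,0]<.6)&(abs(P[...,1])<.15)
    v,u=np.nonzero(m);print(n,len(u),u.min(),u.max(),v.min(),v.max());print(np.c_[u,v,(P[m]*1000).round()][::max(1,len(u)//14)].astype(int).tolist())
c=snap('top');P=cloud(c)
for v in range(150,226,3): print(v,[(P[v,u]*1000).round().astype(int).tolist() for u in(225,232,245,255,270,284,288)])
c=snap('scene')
cv2.imwrite('pics/3.png',cv2.cvtColor(cv2.resize(c['img'][135:235,195:305],None,fx=6,fy=6,interpolation=2),4))
E
```

```text
top 72 130 257 168 222
[[130, 168, 435, 49, 1495], [253, 212, 486, 76, 61], [252, 213, 483, 80, 61], [257, 213, 483, 63, 71], [256, 214, 480, 66, 66], [255, 215, 476, 69, 65], [254, 216, 473, 72, 77], [253, 217, 469, 76, 74], [251, 218, 468, 84, 1], [256, 218, 466, 66, 70], [254, 219, 463, 72, 70], [252, 220, 460, 79, 76], [257, 220, 460, 62, 72], [255, 221, 456, 69, 78], [256, 222, 453, 66, 78]]
scene 41 276 290 199 206
[[279, 199, 511, 8, 1], [277, 201, 488, 70, 64], [279, 201, 481, 71, 68], [281, 201, 476, 67, 67], [283, 201, 470, 66, 69], [285, 201, 490, 7, 1], [276, 202, 488, 75, 64], [278, 202, 482, 74, 66], [280, 202, 477, 71, 66], [282, 202, 471, 71, 69], [284, 202, 465, 70, 71], [290, 202, 447, 68, 78], [277, 203, 483, 78, 65], [279, 203, 478, 77, 66], [281, 203, 471, 76, 70], [283, 203, 466, 75, 71], [289, 203, 448, 71, 77], [279, 204, 475, 81, 68], [281, 204, 469, 80, 70], [287, 205, 449, 82, 78], [286, 206, 451, 85, 76]]
150 [[704, 180, 2], [705, 155, 1], [705, 109, 3], [706, 74, 1], [708, 22, -4], [708, -27, -1], [708, -41, 0]]
153 [[693, 179, 2], [677, 148, 99], [677, 1
[... 2149 characters left out ...]
-1], [508, -30, 3], [508, -44, -4]]
210 [[494, 175, 0], [494, 151, -1], [495, 105, 2], [493, 70, 61], [496, 19, 2], [497, -30, -1], [498, -44, 1]]
213 [[483, 174, 2], [484, 150, 3], [485, 105, 3], [483, 69, 70], [486, 18, -1], [487, -30, 0], [487, -44, 1]]
216 [[473, 174, 0], [473, 150, 0], [474, 105, 3], [473, 69, 70], [476, 18, 1], [477, -30, 4], [477, -44, 6]]
219 [[463, 175, -7], [463, 150, -2], [464, 105, -7], [435, 49, 1495], [465, 18, 5], [466, -31, -9], [466, -44, 3]]
222 [[452, 174, -2], [453, 149, 3], [453, 104, 5], [453, 69, 76], [455, 18, 5], [456, -30, 3], [456, -44, 6]]
225 [[442, 174, -1], [442, 149, 1], [443, 104, 4], [444, 70, 3], [445, 18, 0], [446, -31, -5], [446, -44, 3]]
```

View pics/3.png

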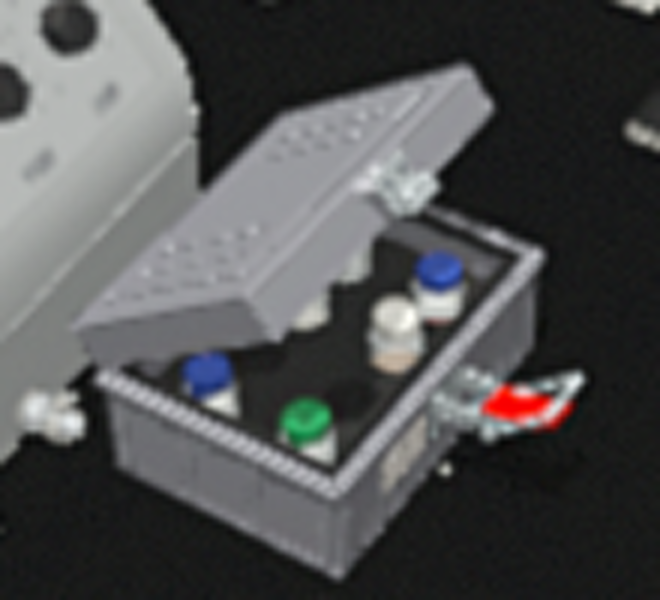

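The enlarged crop shows the lid about 0.7 rad open and the lever roughly level. The loop lies outward along the lever, with its bar near crop pixel (578,380). I'll move over the latch for a close look.

{"api": "arm_command", "payload": {"xyz": [[8,-12,2],[16,-24,3],[18,-26,3],[18,-26,3],[18,-26,3],[18,-26,3],[18,-26,3],[18,-26,3],[18,-26,3],[18,-26,3],[18,-26,3],[18,-26,3],[18,-26,3],[18,-26,3],[18,-26,3],[16,-24,2],[12,-16,1],[4,-8,0]], "spin": [1,1,1,1,1,1,1,1,1,1,1,1,1,1,1,1,0.5,0], "jaw": -1, "squeeze": 10}}

```text
time: 2.1
tool_pos: [0.4393, 0.0803, 0.4517]
tool_rot: [-3.142, 0.0, 3.141]
contact_force: [0.1, 0.4, -0.4]
opening: 0.0003
grip_force: 0.0
```

```bash
python3 - <<'E'
from h import *
s=observe();print(s['time'],s['tool_pos'],s['tool_rot'],s['contact_force'],s['opening'])
c=snap('wrist','4.png');print(c['W'].round(3),c['fx'])
E
```

```text
2.1 [0.43933169 0.0802593  0.45171214] [-3.14154385e+00  3.03578289e-04  3.14101995e+00] [ 0.14977983  0.44262359 -0.41909428] 0.0003315216306462556
[[ 0.    -0.969 -0.247  0.374]
 [ 1.     0.     0.001  0.08 ]
 [-0.001 -0.247  0.969  0.434]
 [ 0.     0.     0.     1.   ]] 284.97632481421294
```

View pics/4.png

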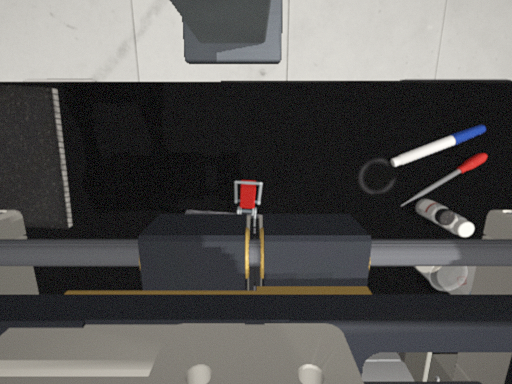

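In the wrist view the lever is at (248,195), with the loop legs on either side and the bar at (248,182). The gripper hides the case itself. Next I'll go over the lid's front edge and swing it down with closed fingertips.

{"api": "arm_command", "payload": {"xyz": [[15,-2,-4],[30,-4,-10],[35,-5,-12],[35,-5,-12],[22,-4,-12],[9,0,-12],[0,0,-10],[0,0,-10],[-2,0,-8],[-2,0,-8],[-2,0,-6],[-2,0,-6]], "spin": [0,0,0,0,0,0,0,0,0,0,0,0]}}

```text
time: 3.35
tool_pos: [0.5761, 0.0616, 0.3419]
tool_rot: [3.141, 0.001, -3.14]
contact_force: [0.6, -0.3, 1.6]
opening: 0.0001
grip_force: 0.5
```

{"api": "arm_command", "payload": {"xyz": [[-2,0,-6],[-3,0,-7],[-3,0,-7],[-3,0,-7],[-3,0,-7],[-3,0,-6],[-2,0,-5],[-1,0,-3],[0,0,-2],[0,0,-1]], "spin": [0,0,0,0,0,0,0,0,0,0]}}

```text
time: 4.35
tool_pos: [0.5566, 0.0615, 0.2906]
tool_rot: [3.142, 0.0, -3.14]
contact_force: [-0.7, 0.4, -0.5]
opening: 0.0008
grip_force: 0.0
```

{"api": "arm_command", "payload": {"xyz": [[0,0,-1],[0,0,-1],[0,0,-1],[0,0,0]], "spin": [0,0,0,0]}}

```text
time: 4.75
tool_pos: [0.5565, 0.0616, 0.2877]
tool_rot: [3.142, -0.0, -3.14]
contact_force: [1.4, -0.4, 0.8]
opening: 0.0003
grip_force: 0.0
```

```bash
python3 - <<'E'
from h import *
c=snap('scene')
cv2.imwrite('pics/5.png',cv2.cvtColor(cv2.resize(c['img'][135:235,195:305],None,fx=6,fy=6,interpolation=2),4))
print(observe()['contact_force'])
P=cloud(c)
m=(P[...,0]>.51)&(P[...,0]<.68)&(P[...,1]>-.05)&(P[...,1]<.17)&(P[...,2]>.095)&(P[...,2]<.14)
Q=P[m];A=np.c_[Q[:,:2],np.ones(len(Q))];x=np.linalg.lstsq(A,Q[:,2],rcond=None)[0];print(len(Q),x,A[:,0].min(),Q[:,1].min(),Q[:,1].max())
E
```

```text
[0.12798026 0.11484471 0.55986151]
1428 [-0.02366028 -0.01179485  0.11984098] 0.5103258031767749 -0.024791574506245584 0.16556220694137314
```

View pics/5.png

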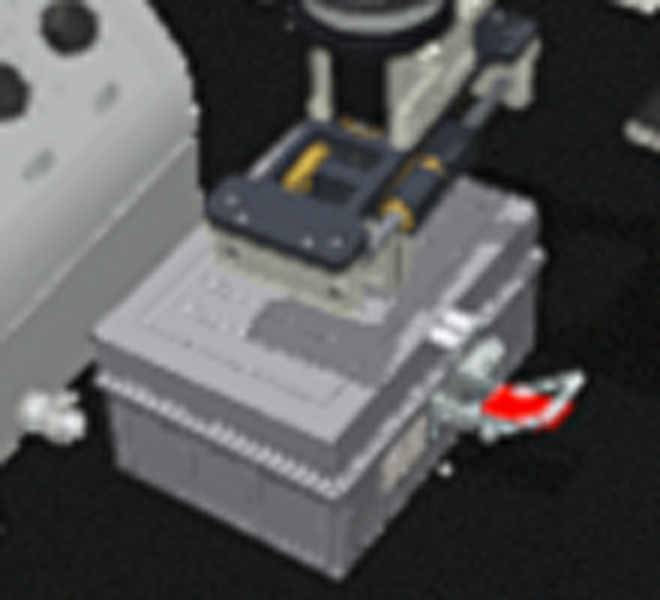

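The crop shows the lid nearly down, with the fingers on its panel. The hook stands at crop (465,340) on the lid front. I'll press gently until the seal takes the load.

{"api": "arm_command", "payload": {"xyz": [[0,0,-1],[0,0,-1],[0,0,-1],[0,0,0]], "spin": [0,0,0,0]}}

```text
time: 5.2
tool_pos: [0.5564, 0.0616, 0.2846]
tool_rot: [3.142, -0.0, -3.14]
contact_force: [-0.5, 0.1, -0.1]
opening: 0.0005
grip_force: 0.0
```

{"api": "arm_command", "payload": {"xyz": [[0,0,-1],[0,0,0],[0,0,0]], "spin": [0,0,0]}}

```text
time: 5.5
tool_pos: [0.5565, 0.0616, 0.2837]
tool_rot: [3.142, -0.0, -3.14]
contact_force: [-1.0, 0.1, -0.2]
opening: 0.0003
grip_force: 0.0
```

{"api": "arm_command", "payload": {"xyz": [[0,0,-1],[0,0,-1],[0,0,0]], "spin": [0,0,0]}}

```text
time: 5.8
tool_pos: [0.5565, 0.0616, 0.2826]
tool_rot: [3.142, 0.001, -3.14]
contact_force: [-1.9, 0.0, 6.0]
opening: 0.0007
grip_force: 3.5
```

```bash
python3 - <<'E'
from h import *
print([observe()['contact_force'].round(1).tolist() for _ in range(3)])
for n in('scene','top'):
  c=snap(n);P=cloud(c)
  # surface z on the lid near front strip, both sides
  for y in (-.01,.01,.12,.14):
    for x in(.535,.6,.65):
      m=(abs(P[...,0]-x)<.008)&(abs(P[...,1]-y)<.008)&(P[...,2]>.08)&(P[...,2]<.15)
      print(n,x,y,m.sum(),np.median(P[m][:,2]).round(4) if m.any() else 0,end='; ')
E
```

```text
[[-1.9, 0.0, 6.0], [-1.9, 0.0, 6.0], [-1.9, 0.0, 6.0]]
scene 0.535 -0.01 20 0.1045; scene 0.6 -0.01 0 0; scene 0.65 -0.01 5 0.1008; scene 0.535 0.01 19 0.1051; scene 0.6 0.01 0 0; scene 0.65 0.01 6 0.1008; scene 0.535 0.12 23 0.1048; scene 0.6 0.12 21 0.1047; scene 0.65 0.12 17 0.1021; scene 0.535 0.14 24 0.105; scene 0.6 0.14 26 0.1035; scene 0.65 0.14 21 0.1024; top 0.535 -0.01 0 0; top 0.6 -0.01 0 0; top 0.65 -0.01 12 0.1046; top 0.535 0.01 1 0.1096; top 0.6 0.01 0 0; top 0.65 0.01 16 0.1026; top 0.535 0.12 2 0.102; top 0.6 0.12 0 0; top 0.65 0.12 10 0.1034; top 0.535 0.14 0 0; top 0.6 0.14 0 0; top 0.65 0.14 16 0.1024;
```

The lid now rests on its seal with a 6 N press. I'll lift off, spin by -90° and view the latch with the wrist camera from above.

{"api": "arm_command", "payload": {"xyz": [[0,0,10],[0,0,25],[0,0,23],[-7,-8,0],[-7,-8,0],[-7,-8,0],[-7,-8,0],[-7,-8,0],[-7,-8,0],[-7,-8,0],[-7,-8,0],[-6,-8,0],[-5,-10,0],[-5,-10,0],[0,0,0]], "spin": [0,0,0,-8.2,-8.2,-8.2,-8.2,-8.2,-8.2,-8.2,-8.2,-8.2,-8.2,-8,0]}}

```text
time: 7.4
tool_pos: [0.4842, -0.0312, 0.3402]
tool_rot: [3.141, 0.0, 1.57]
contact_force: [-0.4, 0.6, -0.6]
opening: 0.0009
grip_force: 0.0
```

```bash
python3 - <<'E'
from h import *
s=observe();print(s['time'],s['tool_pos'],s['tool_rot'])
c=snap('wrist');np.savez('w.npz',**c)
im=c['img']; print(c['W'].round(3))
crop=cv2.resize(im[0:200,150:400],None,fx=3,fy=3,interpolation=2)
cv2.imwrite('pics/6.png',cv2.cvtColor(crop,4))
E
```

```text
7.4 [ 0.48420457 -0.03118713  0.34020859] [3.14117667e+00 3.22307559e-04 1.56954597e+00]
[[ 1.     0.001 -0.     0.485]
 [-0.001  0.969  0.248  0.034]
 [ 0.    -0.248  0.969  0.323]
 [ 0.     0.     0.     1.   ]]
```

View pics/6.png

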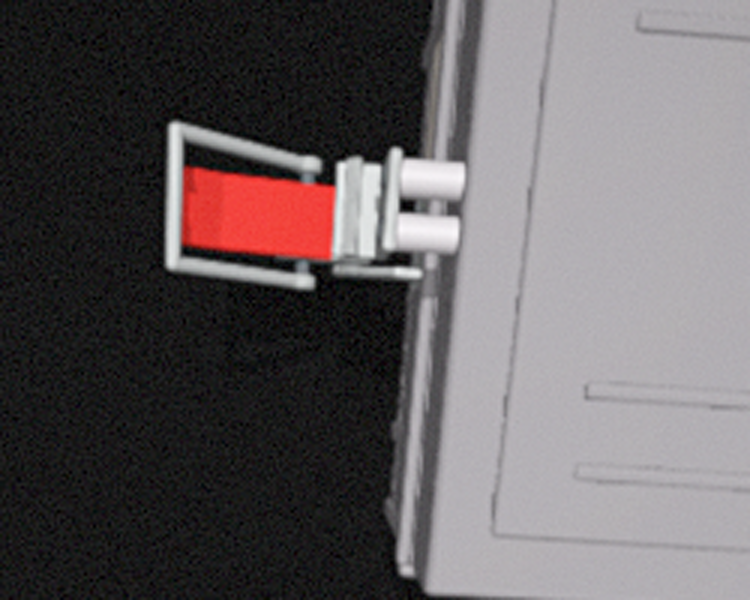

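The view is clear: the bar is at crop x≈175 (y 125–265) and the red handle spans x 185–335. The loop pins are at (310,165) and (305,280), and the hook with its sleeves is at x 335–465. The case is yawed about -5°. Now I'll measure these points.

```bash
python3 - <<'E'
from h import *
c=dict(np.load('w.npz'));P=cloud(c)*1000
np.set_printoptions(linewidth=220,suppress=True)
f=lambda u,v:P[int(round(v/3-.33)),int(round(150+u/3-.33))].round(1).tolist()
# lid front edge fit
e=[]
for v in list(range(5,45))+list(range(105,190)):
    r=P[v];k=np.nonzero((r[:,2]>97)&(r[:,2]<112)&(r[:,0]>500))[0]
    if len(k): e.append(r[k[0]])
e=np.array(e);b=np.polyfit(e[:,1],e[:,0],1)
res=e[:,0]-np.polyval(b,e[:,1]);e=e[abs(res)<2];b=np.polyfit(e[:,1],e[:,0],1);print('edge x=',b,np.degrees(np.arctan(b[0])),e[:,2].mean(),np.abs(e[:,0]-np.polyval(b,e[:,1])).mean())
for n,u,v in[('bar',175,195),('barL',175,140),('barR',175,250),('legtop',240,145),('legbot',240,274),('pinT',312,164),('pinB',305,282),('hand0',195,210),('hand1',260,210),('hand2',325,215),('s1',430,178),('s2',430,232),('yL',320,0),]: print(n,f(u,v))
for v in(175,195,205,220,240): print(v,[(u,f(u,v)) for u in range(338,412,5)])
E
```

```text
edge x= [  0.06516802 515.34742156] 3.728580168594126 99.49941269971629 0.08958184857988635
bar [450.3, 72.5, 93.3]
barL [450.9, 85.3, 93.7]
barR [449.8, 59.8, 93.6]
legtop [466.0, 86.8, 80.5]
legbot [465.1, 55.3, 78.6]
pinT [484.6, 85.7, 64.6]
pinB [482.0, 54.1, 64.5]
hand0 [453.7, 71.0, 80.2]
hand1 [470.0, 71.9, 74.0]
hand2 [487.9, 72.0, 68.2]
s1 [511.9, 74.1, 106.5]
s2 [512.3, 62.3, 106.7]
yL [486.7, 147.6, 1.4]
175 [(338, [492.9, 94.4, 1.8]), (343, [492.1, 77.5, 91.6]), (348, [493.4, 76.7, 95.9]), (353, [494.2, 76.9, 94.9]), (358, [495.5, 76.3, 98.0]), (363, [497.4, 77.7, 90.8]), (368, [484.6, 34.1, 322.6]), (373, [499.6, 77.6, 91.0]), (378, [501.2, 77.8, 90.3]), (383, [500.8, 74.9, 105.5]), (388, [502.1, 74.6, 107.2]), (393, [503.3, 74.4, 108.4]), (398, [504.0, 74.2, 109.3]), (403, [505.6, 74.7, 106.6]), (408, [507.0, 74.8, 106.3])]
195 [(338, [490.6, 72.8, 91.2]), (343, [492.1, 72.7, 91.8]), (348, [493.5, 72.2, 94.6]), (353, [494.2, 72.0, 95.7]), (358, [495.6, 71.7, 97.5]), (363, [497.4, 72.7, 91.7]), (368, [498.1, 72.6, 92.0]), (373, [499.7, 72.8, 90.9]), (378, [501.2, 72.8, 9
[... 769 characters left out ...]
, 91.5]), (368, [498.3, 67.3, 90.2]), (373, [499.8, 67.1, 91.2]), (378, [500.3, 65.2, 104.4]), (383, [501.0, 65.2, 104.7]), (388, [502.1, 64.6, 109.0]), (393, [503.5, 64.6, 109.2]), (398, [504.2, 64.6, 108.7]), (403, [506.0, 65.1, 105.1]), (408, [507.5, 65.3, 104.2])]
240 [(338, [490.7, 62.2, 90.8]), (343, [492.1, 61.7, 95.2]), (348, [493.6, 61.7, 95.3]), (353, [494.2, 61.4, 97.4]), (358, [495.8, 61.5, 96.2]), (363, [497.6, 62.1, 91.4]), (368, [498.4, 62.3, 90.1]), (373, [499.9, 62.2, 90.7]), (378, [500.5, 60.6, 103.9]), (383, [501.1, 60.5, 105.1]), (388, [502.2, 59.9, 109.4]), (393, [503.6, 60.0, 108.8]), (398, [504.5, 60.2, 106.9]), (403, [506.0, 60.3, 106.1]), (408, [507.6, 60.5, 104.9])]
```

The measurements are consistent with the sizes given:
- **Case:** yaw about -3.7°.
- **Lever:** axis at about (497,57), angle about 1.9 rad.
- **Loop bar:** centre at (450.3, 72.5, 91.8), about 44 from its pin.
- **Hook:** groove centre x≈499, floor z≈91 so seat z≈92.5, lip edge z≈96.5, wall top z≈109.

Next I'll align the gripper and come down round the legs.

{"api": "arm_command", "payload": {"xyz": [[-2,9,0],[-3,10,0],[-3,10,0],[-3,10,0],[-3,10,0],[-3,10,0],[-3,10,0],[-3,10,0],[-3,10,0],[-3,10,0],[-2,4.5,0],[0,0,-15],[0,0,-20],[0,0,-22],[0,0,-18],[0,0,-12],[0,0,-5],[0,0,0]], "spin": [7.9,7.9,7.9,7.9,7.9,7.9,7.9,7.9,7.9,7.9,7.3,0,0,0,0,0,0,0], "jaw": 0.3, "squeeze": 6}}

```text
time: 9.25
tool_pos: [0.4536, 0.0734, 0.2474]
tool_rot: [3.141, -0.001, 3.081]
contact_force: [-1.1, 0.7, -0.4]
opening: 0.0598
grip_force: 0.0
```

```bash
cat > k.py <<'E'
import numpy as np
A=np.array([497.4,57.]);L=44.5;r=40.
def P(B):
    B=np.array(B,float);v=B-A;c=np.hypot(*v);ca=min(1,max(-1,(225+c*c-L*L)/(30*c)))
    a=np.arctan2(v[1],v[0])+np.arccos(ca);pin=A+15*np.array([np.cos(a),np.sin(a)])
    th=(1.5*np.pi-a); u=(B-pin)/np.hypot(*(B-pin)); return pin+r*u,th
if __name__=='__main__':
    p0=None
    for B in[(450.3,91.8),(453,96.5),(458,101),(465,105),(473,107),(482,107.5),(490,106.5),(495,105),(498.5,102),(499,98),(499,95),(499,92.5)]:
        p,th=P(B);print(B,p.round(1),round(th,2),np.round(p-p0,1) if p0 is not None else '',np.hypot(*(np.array(B)-A)).round(1));p0=p
E
python3 k.py; python3 -c "
from h import *
s=observe();print(s['tool_pos'],s['tool_rot'],s['contact_force'],s['opening'])"
```

```text
(450.3, 91.8) [453.6  88.8] 1.9  58.6
(453, 96.5) [456.3  93.4] 2.21 [2.6 4.6] 59.4
(458, 101) [460.8  97.4] 2.2 [4.5 4. ] 59.1
(465, 105) [467. 101.] 2.15 [6.2 3.5] 57.9
(473, 107) [474.1 102.6] 2.05 [7.1 1.7] 55.6
(482, 107.5) [482.2 103. ] 1.98 [8.  0.4] 52.8
(490, 106.5) [489.3 102. ] 1.95 [ 7.2 -1. ] 50.1
(495, 105) [493.8 100.7] 1.92 [ 4.5 -1.4] 48.1
(498.5, 102) [496.9  97.8] 1.8 [ 3.1 -2.9] 45.0
(499, 98) [497.3  93.8] 1.55 [ 0.4 -4. ] 41.0
(499, 95) [497.4  90.8] 1.34 [ 0. -3.] 38.0
(499, 92.5) [497.5  88.3] 1.14 [ 0.1 -2.5] 35.5
[0.45355576 0.07341145 0.24743834] [ 3.14146061e+00 -8.93631838e-04  3.08055082e+00] [-1.10492192  0.7105415  -0.37074421] 0.059842157333790266
```

{"api": "arm_command", "payload": {"xyz": [[0,-1,0],[0,0,0],[0,0,0],[0,0,0],[0,0,0]], "spin": [0,0,0,0,0], "jaw": -1, "squeeze": 6}}

```text
time: 9.75
tool_pos: [0.4535, 0.0724, 0.248]
tool_rot: [3.141, 0.0, 3.078]
contact_force: [-0.9, 4.5, 1.3]
opening: 0.0337
grip_force: 6.0
```

```bash
python3 - <<'E'
from k import *
p0=P((450.3,91.8))[0]
for B in[(454.5,94.5),(461,100),(470,104),(480,105.5),(488,105),(493,104),(497,102.5)]:
    p,th=P(B);print(B,p.round(1),round(th,2),np.round(p-p0,1));p0=p
E
```

```text
(454.5, 94.5) [457.4  91. ] 1.78 [3.7 2.3]
(461, 100) [463.2  96.1] 1.86 [5.9 5.1]
(470, 104) [471.3  99.7] 1.87 [8.1 3.6]
(480, 105.5) [480.3 101. ] 1.85 [9.  1.3]
(488, 105) [487.5 100.5] 1.83 [ 7.2 -0.5]
(493, 104) [492.   99.6] 1.82 [ 4.5 -0.9]
(497, 102.5) [495.6  98.2] 1.79 [ 3.6 -1.4]
```

{"api": "arm_command", "payload": {"xyz": [[0,0.5,0],[1.9,0,1.2],[1.9,-0.2,1.2],[3,-0.2,2.5],[3,-0.2,2.6],[4,-0.3,1.8],[4,-0.3,1.8],[0,0,0]], "spin": [0,0,0,0,0,0,0,0]}}

```text
time: 10.55
tool_pos: [0.4721, 0.0714, 0.2592]
tool_rot: [3.141, 0.002, 3.078]
contact_force: [0.2, 4.0, 0.0]
opening: 0.0339
grip_force: 6.0
```

{"api": "arm_command", "payload": {"xyz": [[4.5,0.3,0.6],[4.5,0,0.6],[3.5,-0.2,-0.2],[3.5,-0.2,-0.2],[0,0.5,0]], "spin": [0,0,0,0,0]}}

```text
time: 11.05
tool_pos: [0.4879, 0.0712, 0.2596]
tool_rot: [-3.141, 0.001, 3.078]
contact_force: [-2.1, -5.0, 1.2]
opening: 0.0339
grip_force: 6.0
```

```bash
python3 - <<'E'
from h import *
s=observe();print(s['tool_pos'],s['contact_force'],s['opening'])
c=snap('scene');
cv2.imwrite('pics/7.png',cv2.cvtColor(cv2.resize(c['img'][165:220,240:305],None,fx=10,fy=10,interpolation=2),4))
E
```

```text
[0.48787576 0.07121849 0.25961618] [-2.10368216 -5.00274481  1.19102082] 0.03390071688176502
```

View pics/7.png

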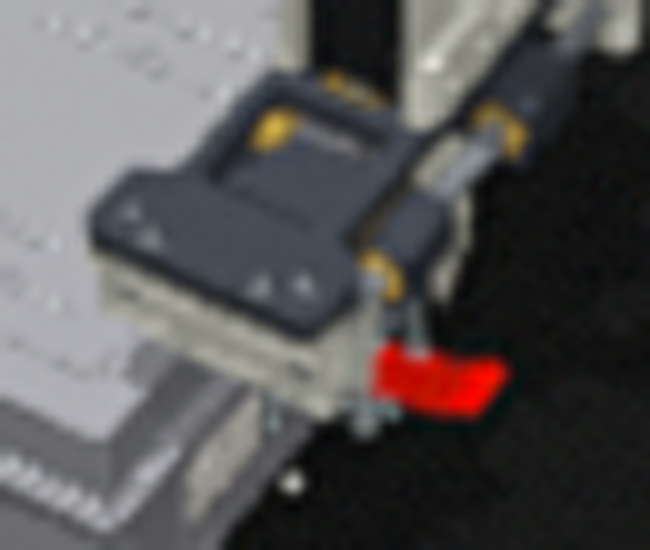

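The crop shows the loop upright between the fingers with the red lever following, raised above level. I'll continue over the lip towards the wall.

{"api": "arm_command", "payload": {"xyz": [[2.2,-0.4,-0.4],[2.2,-0.4,-0.5],[1.8,-0.1,-0.6],[1.0,-0.1,-0.4],[0,0,0]], "spin": [0,0,0,0,0]}}

```text
time: 11.6
tool_pos: [0.4947, 0.0706, 0.2577]
tool_rot: [-3.141, 0.0, 3.078]
contact_force: [-0.9, -5.5, 1.9]
opening: 0.0341
grip_force: 6.0
```

{"api": "arm_command", "payload": {"xyz": [[1.0,-0.5,-0.3],[0.8,-0.2,-0.3],[0,0,0]], "spin": [0,0,0]}}

```text
time: 11.9
tool_pos: [0.4963, 0.0702, 0.2571]
tool_rot: [3.141, 0.0, 3.078]
contact_force: [-1.1, -2.0, 1.1]
opening: 0.0342
grip_force: 6.0
```

{"api": "arm_command", "payload": {"xyz": [[0.6,0,-0.2],[0.6,0,0],[0,0,0]], "spin": [0,0,0]}}

```text
time: 12.2
tool_pos: [0.4974, 0.0702, 0.2568]
tool_rot: [3.141, -0.001, 3.078]
contact_force: [-1.7, -1.5, 1.0]
opening: 0.0338
grip_force: 6.0
```

{"api": "arm_command", "payload": {"xyz": [[0.6,0,0],[0,0,0]], "spin": [0,0]}}

```text
time: 12.4
tool_pos: [0.498, 0.0701, 0.2567]
tool_rot: [3.141, -0.001, 3.078]
contact_force: [-1.5, -1.7, -0.2]
opening: 0.0339
grip_force: 6.0
```

{"api": "arm_command", "payload": {"xyz": [[0.6,0,0],[0,0,0]], "spin": [0,0]}}

```text
time: 12.6
tool_pos: [0.4985, 0.0701, 0.2567]
tool_rot: [3.141, -0.001, 3.078]
contact_force: [-1.5, -1.3, -2.9]
opening: 0.0339
grip_force: 6.0
```

{"api": "arm_command", "payload": {"xyz": [[-0.3,0,-1],[0,0,-1],[0,0,-1],[0,0,0]], "spin": [0,0,0,0]}}

```text
time: 13.0
tool_pos: [0.4987, 0.07, 0.2541]
tool_rot: [3.141, 0.001, 3.078]
contact_force: [-0.6, -1.7, 1.9]
opening: 0.034
grip_force: 6.0
```

{"api": "arm_command", "payload": {"xyz": [[0,0,-1],[0,0,-1],[0,0,0]], "spin": [0,0,0]}}

```text
time: 13.3
tool_pos: [0.4986, 0.0701, 0.2519]
tool_rot: [3.141, 0.001, 3.078]
contact_force: [1.1, -0.7, 0.8]
opening: 0.0341
grip_force: 6.0
```

{"api": "arm_command", "payload": {"xyz": [[0,0,-1],[0,0,-1],[0,0,0]], "spin": [0,0,0]}}

```text
time: 13.6
tool_pos: [0.499, 0.07, 0.2505]
tool_rot: [3.141, 0.003, 3.078]
contact_force: [2.4, -0.7, 4.6]
opening: 0.0339
grip_force: 6.0
```

{"api": "arm_command", "payload": {"xyz": [[0,0,-1],[0,0,-1],[0,0,0]], "spin": [0,0,0]}}

```text
time: 13.9
tool_pos: [0.4993, 0.07, 0.2486]
tool_rot: [3.141, 0.004, 3.078]
contact_force: [3.8, -0.9, 3.9]
opening: 0.0342
grip_force: 6.0
```

{"api": "arm_command", "payload": {"xyz": [[0.8,0,0],[0,0,-0.8],[0,0,0]], "spin": [0,0,0]}}

```text
time: 14.2
tool_pos: [0.4998, 0.07, 0.2475]
tool_rot: [3.142, 0.002, 3.078]
contact_force: [4.1, -2.1, 4.2]
opening: 0.0346
grip_force: 6.0
```

{"api": "arm_command", "payload": {"xyz": [[0,0,-0.8],[0,0,0]], "spin": [0,0]}}

```text
time: 14.4
tool_pos: [0.4998, 0.07, 0.2467]
tool_rot: [3.141, 0.002, 3.078]
contact_force: [5.9, -1.3, 4.7]
opening: 0.0343
grip_force: 6.0
```

```bash
cat > lev.py <<'E'
from h import *
for n in('scene','top'):
    c=snap(n);P=cloud(c)*1000;h=cv2.cvtColor(c['img'],cv2.COLOR_RGB2HSV)
    m=((h[...,0]<8)|(h[...,0]>172))&(h[...,1]>150)&(h[...,2]>70)&(P[...,0]>425)&(P[...,0]<520)&(P[...,1]>40)&(P[...,1]<100)&(P[...,2]>8)&(P[...,2]<130)
    Q=P[m]
    if len(Q)<6: print(n,len(Q));continue
    o=np.argsort(Q[:,0]);Q=Q[o];a=np.median(Q[:max(2,len(Q)//6)],0).round(1);b=np.median(Q[-max(2,len(Q)//6):],0).round(1)
    print(n,len(Q),'outer',a,'inner',b,'theta',(1.5708+np.arctan2(a[2]-b[2],b[0]-a[0])).round(2))
E
python3 lev.py
```

```text
scene 77 outer [447.7  74.9  45.4] inner [482.4  73.5  56.2] theta 1.27
top 31 outer [446.7  72.6  41.1] inner [460.1  69.3  50.9] theta 0.94
```

{"api": "arm_command", "payload": {"xyz": [[0,0,0],[0,0,0],[0,0,0],[0,0,5],[0,0,15],[0,0,30],[-20,0,40],[-30,-5,40],[0,0,5],[0,0,0]], "spin": [0,0,0,0,0,0,0,0,0,0], "jaw": 0.3}}

```text
time: 15.5
tool_pos: [0.4491, 0.0651, 0.3826]
tool_rot: [3.141, 0.003, 3.078]
contact_force: [0.6, -0.1, -1.0]
opening: 0.0596
grip_force: 0.0
```

```bash
python3 lev.py; python3 - <<'E'
from h import *
s=observe();print(s['tool_pos'],s['contact_force'],s['opening'])
for n in('top',):
  c=snap(n);P=cloud(c)*1000
  d=(abs(P[...,1]-70)<40)&(P[...,0]>430)&(P[...,0]<525)&(P[...,2]>20)&(P[...,2]<130)
  v,u=np.nonzero(d);print(u.min(),u.max(),v.min(),v.max())
c=snap('scene');
a=cv2.resize(c['img'][165:220,240:305],None,fx=10,fy=10,interpolation=2)
cv2.imwrite('pics/8.png',cv2.cvtColor(a,4))
E
```

```text
scene 76 outer [448.4  76.3  44.9] inner [481.7  73.7  57.5] theta 1.21
top 0
[0.44944073 0.06512049 0.38031969] [ 0.0383037  -1.16009178  0.01278313] 0.05926342231551768
243 267 200 203
```

View pics/8.png

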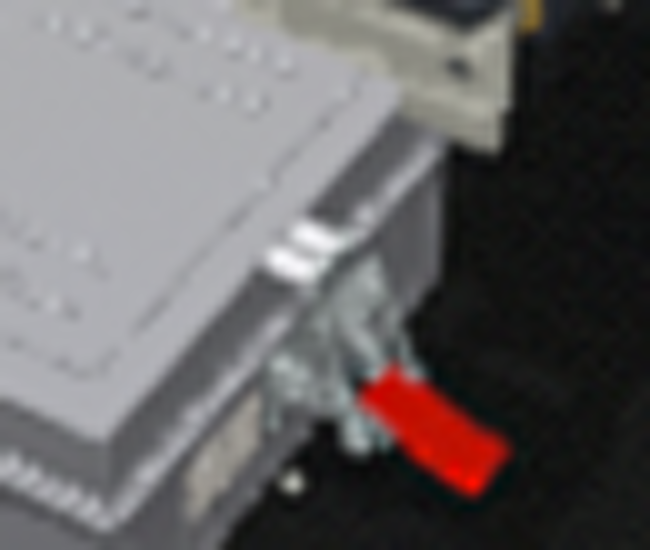

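The crop shows the loop legs running from the lever up to the hook, and the lever below level at about 1.2 rad, which matches a seated bar. I'll close the fingers and come down above the lever's outer face.

{"api": "arm_command", "payload": {"xyz": [[-2,4,-20],[-3,3.5,-40],[0,0,-40],[0,0,-30],[0,0,-15],[0,0,-7],[0,0,-2],[0,0,0]], "spin": [0,0,0,0,0,0,0,0], "jaw": -1}}

```text
time: 16.5
tool_pos: [0.4446, 0.0726, 0.2271]
tool_rot: [3.142, -0.0, 3.078]
contact_force: [-0.5, 0.3, 0.1]
opening: 0.0019
grip_force: 0.0
```

{"api": "arm_command", "payload": {"xyz": [[0.5,0,-1.5],[0.5,0,-1.5],[0.8,-0.1,-1.5],[0.8,0,-1.5],[0,0,0]], "spin": [0,0,0,0,0]}}

```text
time: 17.0
tool_pos: [0.447, 0.0725, 0.2211]
tool_rot: [3.142, 0.0, 3.078]
contact_force: [0.3, 0.0, -0.1]
opening: 0.0008
grip_force: 0.2
```

Now C is about (456.5, 43). I'll continue in small steps.

{"api": "arm_command", "payload": {"xyz": [[0.7,0,-1.5],[0.7,0,-1.5],[0.8,-0.1,-1.3],[0,0,0]], "spin": [0,0,0,0]}}

```text
time: 17.4
tool_pos: [0.4491, 0.0724, 0.2167]
tool_rot: [3.141, -0.0, 3.078]
contact_force: [-1.3, 0.1, 2.1]
opening: 0.0003
grip_force: 0.8
```

{"api": "arm_command", "payload": {"xyz": [[1,0,-1.3],[1,0,-1.3],[0.5,-0.1,-0.5],[0,0,0]], "spin": [0,0,0,0]}}

```text
time: 17.8
tool_pos: [0.4514, 0.0723, 0.2135]
tool_rot: [3.142, -0.001, 3.078]
contact_force: [-3.4, 0.2, 0.7]
opening: 0.0004
grip_force: 1.3
```

```bash
python3 lev.py
```

```text
scene 0
top 0
```

{"api": "arm_command", "payload": {"xyz": [[1.2,0,-0.5],[1.2,-0.1,-0.4],[1.2,-0.1,-0.3],[0,0,0]], "spin": [0,0,0,0]}}

```text
time: 18.3
tool_pos: [0.455, 0.0721, 0.2123]
tool_rot: [3.142, -0.001, 3.078]
contact_force: [-5.7, 0.2, 1.9]
opening: 0.0009
grip_force: 2.1
```

{"api": "arm_command", "payload": {"xyz": [[1.2,-0.1,-0.2],[1.2,-0.1,0],[1.2,-0.1,0],[0,0,0]], "spin": [0,0,0,0]}}

```text
time: 18.7
tool_pos: [0.4583, 0.0718, 0.2119]
tool_rot: [3.142, -0.002, 3.078]
contact_force: [-5.7, -0.3, 1.8]
opening: 0.0003
grip_force: 2.4
```

{"api": "arm_command", "payload": {"xyz": [[1.2,-0.1,0],[1.2,-0.1,0],[1.2,-0.1,0],[0,0,0]], "spin": [0,0,0,0]}}

```text
time: 19.1
tool_pos: [0.4616, 0.0716, 0.2117]
tool_rot: [-3.142, -0.003, 3.078]
contact_force: [-7.2, 0.1, 0.3]
opening: 0.0003
grip_force: 2.7
```

{"api": "arm_command", "payload": {"xyz": [[1,-0.1,0.2],[1,-0.1,0.4],[1,0,0.8],[0,0,0]], "spin": [0,0,0,0]}}

```text
time: 19.5
tool_pos: [0.4644, 0.0714, 0.2131]
tool_rot: [-3.142, -0.004, 3.078]
contact_force: [-7.1, 0.3, 0.1]
opening: 0.0004
grip_force: 3.1
```

{"api": "arm_command", "payload": {"xyz": [[1,-0.1,1],[1,-0.1,1],[1,0,1],[0,0,0]], "spin": [0,0,0,0]}}

```text
time: 19.9
tool_pos: [0.4671, 0.0712, 0.216]
tool_rot: [-3.141, -0.005, 3.078]
contact_force: [-8.9, 0.7, 1.2]
opening: 0.0005
grip_force: 3.6
```

{"api": "arm_command", "payload": {"xyz": [[1,-0.1,1],[1,-0.1,1],[1,0,1],[0,0,0]], "spin": [0,0,0,0]}}

```text
time: 20.3
tool_pos: [0.4696, 0.071, 0.2187]
tool_rot: [-3.141, -0.007, 3.078]
contact_force: [-11.1, -0.6, 0.5]
opening: 0.0004
grip_force: 4.2
```

{"api": "arm_command", "payload": {"xyz": [[1,-0.1,1],[1,-0.1,1],[1,0,0.3],[0,0,0]], "spin": [0,0,0,0]}}

```text
time: 20.7
tool_pos: [0.472, 0.0709, 0.2206]
tool_rot: [-3.141, -0.009, 3.078]
contact_force: [-12.2, 0.1, 0.1]
opening: 0.0005
grip_force: 4.9
```

{"api": "arm_command", "payload": {"xyz": [[1,-0.1,0],[1,-0.1,0],[0,0,0]], "spin": [0,0,0]}}

```text
time: 21.0
tool_pos: [0.4738, 0.0707, 0.2204]
tool_rot: [-3.141, -0.01, 3.078]
contact_force: [-12.0, -0.2, -1.4]
opening: 0.0005
grip_force: 5.0
```

{"api": "arm_command", "payload": {"xyz": [[1,-0.1,0.2],[1,-0.1,0],[0,0,0]], "spin": [0,0,0]}}

```text
time: 21.3
tool_pos: [0.4757, 0.0705, 0.2205]
tool_rot: [-3.141, -0.011, 3.078]
contact_force: [-11.7, 0.8, -2.4]
opening: 0.0003
grip_force: 5.0
```

{"api": "arm_command", "payload": {"xyz": [[1,-0.1,0],[1,0,0],[0,0,0]], "spin": [0,0,0]}}

```text
time: 21.6
tool_pos: [0.4783, 0.0703, 0.2206]
tool_rot: [-3.141, -0.008, 3.078]
contact_force: [-9.0, 1.2, -3.5]
opening: 0.0008
grip_force: 3.8
```

Past the peak, and the force is falling. A little further to go.

{"api": "arm_command", "payload": {"xyz": [[1,-0.1,0],[0,0,0],[0,0,0]], "spin": [0,0,0]}}

```text
time: 21.9
tool_pos: [0.4797, 0.0702, 0.2208]
tool_rot: [-3.141, -0.007, 3.078]
contact_force: [-9.0, 0.8, -4.0]
opening: 0.0006
grip_force: 4.4
```

{"api": "arm_command", "payload": {"xyz": [[1,-0.1,0],[0,0,0],[0,0,0]], "spin": [0,0,0]}}

```text
time: 22.2
tool_pos: [0.48, 0.0702, 0.2208]
tool_rot: [-3.141, -0.009, 3.078]
contact_force: [-12.3, 0.3, -1.5]
opening: 0.0004
grip_force: 6.1
```

{"api": "arm_command", "payload": {"xyz": [[-5,0,0],[-15,0,0],[-30,0,10],[-40,0,25],[-5,0,40],[0,0,40],[0,0,5],[0,0,0]], "spin": [0,0,0,0,0,0,0,0]}}

```text
time: 23.0
tool_pos: [0.3882, 0.0699, 0.3437]
tool_rot: [3.141, 0.006, 3.078]
contact_force: [-0.3, -0.6, 0.6]
opening: 0.0007
grip_force: 0.0
```

```bash
sed -i 's/(P\[...,2\]>8)/(P[...,2]>3)/' lev.py; python3 lev.py; python3 - <<'E'
from h import *
s=observe();print(s['time'],s['tool_pos'],s['contact_force'])
c=snap('scene');P=cloud(c)
for y in (0,.14):
  for x in(.53,.57,.6,.65):
    m=(abs(P[...,0]-x)<.008)&(abs(P[...,1]-y)<.02)&(P[...,2]>.08)&(P[...,2]<.15)
    print(x,y,m.sum(),P[m][:,2].mean().round(4) if m.any() else 0,end='; ')
a=cv2.resize(c['img'][165:225,235:305],None,fx=10,fy=10,interpolation=2)
cv2.imwrite('pics/9.png',cv2.cvtColor(a,4))
E
```

```text
scene 50 outer [482.   71.6  11.6] inner [489.4  70.8  47.1] theta 0.21
top 12 outer [481.6  68.6   6.9] inner [487.3  75.1  36.6] theta 0.19
23.1 [0.38751933 0.06992639 0.34154174] [-0.62154605  0.61205135 -1.14358897]
0.53 0 48 0.1027; 0.57 0 38 0.1033; 0.6 0 42 0.103; 0.65 0 37 0.1011; 0.53 0.14 78 0.0993; 0.57 0.14 53 0.1032; 0.6 0.14 73 0.1008; 0.65 0.14 68 0.0979;
```

View pics/9.png

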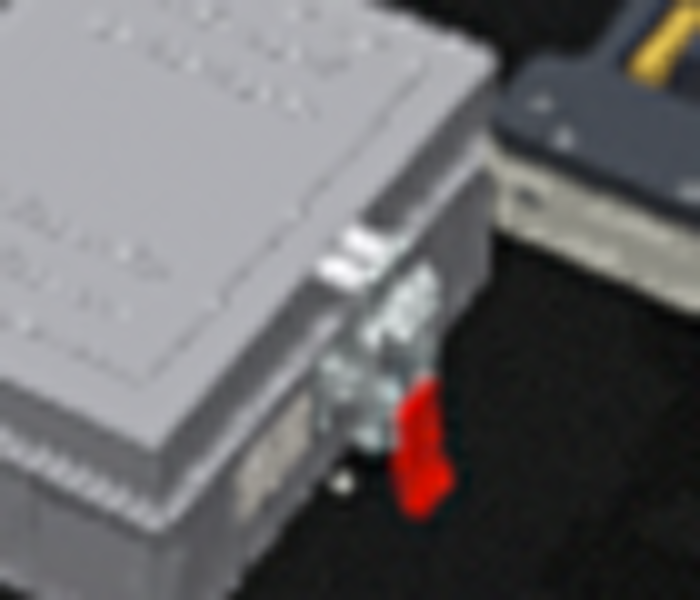

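The crop shows the lever hanging almost flat at (420,450), with the hook drawn in. I need a finer lever angle from a fit of the flat part of the handle.

```bash
cat > lev2.py <<'E'
from h import *
Qs=[]
for i in range(5):
    c=snap('scene');P=cloud(c)*1000;h=cv2.cvtColor(c['img'],cv2.COLOR_RGB2HSV)
    m=((h[...,0]<8)|(h[...,0]>172))&(h[...,1]>150)&(h[...,2]>70)&(P[...,0]>425)&(P[...,0]<520)&(P[...,1]>40)&(P[...,1]<100)&(P[...,2]>3)&(P[...,2]<130)
    m=cv2.erode(m.astype(np.uint8),np.ones((1,3)))>0
    Qs.append(P[m])
Q=np.vstack(Qs);Q=np.c_[Q[:,0]-.065*(Q[:,1]-70),Q[:,1:]]
for lo in range(5,55,5):
    k=(Q[:,2]>=lo)&(Q[:,2]<lo+5)
    if k.any(): print(lo,k.sum(),np.median(Q[k],0).round(1))
k=(Q[:,2]>16)&(Q[:,2]<50);b=np.polyfit(Q[k,2],Q[k,0],1);print('theta',np.arctan(b[0]))
# lid slope along x, case rim as reference
P=cloud(c)*1000;X=P[...,0]-.065*(P[...,1]-70);Y=P[...,1]
L=(X>525)&(X<655)&(Y>-20)&(Y<145)&(P[...,2]>92)&(P[...,2]<112)
A=np.c_[X[L]-590,Y[L]-60,np.ones(L.sum())];print(np.linalg.lstsq(A,P[...,2][L],rcond=None)[0])
E
python3 lev2.py
```

```text
5 1 [483.6  69.    9.5]
10 16 [483.3  71.8  13.3]
15 15 [484.4  74.1  17.5]
20 20 [485.6  74.9  22.4]
25 7 [486.   71.7  29. ]
30 16 [486.4  76.2  32.6]
35 13 [487.1  70.5  37.7]
40 9 [488.1  73.7  41.2]
45 17 [487.9  73.6  47.1]
50 1 [487.4  70.   50.3]
theta 0.11980396312798892
[-6.07564103e-03  3.01204531e-03  1.03214438e+02]
```

The fit gives about 0.12 rad, so the lever is not fully home. The two closed fingers together are 38 wide and probably met the loop's eyes. I'll push again with a single finger, 19 wide, between the legs by opening the jaws and offsetting in y.

{"api": "arm_command", "payload": {"xyz": [[5,-10,-20],[10,-14,-30],[15,-8,-35],[20,0,-28],[15,0,-8.5],[10,0,0],[5,0,0],[3,0,0],[0,0,0]], "spin": [0,0,0,0,0,0,0,0,0], "jaw": 0}}

```text
time: 24.3
tool_pos: [0.4705, 0.0381, 0.2215]
tool_rot: [3.142, 0.001, 3.079]
contact_force: [0.2, 0.1, -0.3]
opening: 0.0458
grip_force: 0.0
```

{"api": "arm_command", "payload": {"xyz": [[3,0,0],[2,0,0],[1,0,0],[0,0,0]], "spin": [0,0,0,0]}}

```text
time: 24.7
tool_pos: [0.4764, 0.038, 0.2208]
tool_rot: [3.142, -0.0, 3.078]
contact_force: [-0.5, -0.3, -0.3]
opening: 0.046
grip_force: 0.1
```

{"api": "arm_command", "payload": {"xyz": [[1,0,0],[1,0,0],[0,0,0]], "spin": [0,0,0]}}

```text
time: 25.0
tool_pos: [0.4773, 0.0381, 0.2205]
tool_rot: [-3.141, -0.004, 3.079]
contact_force: [-6.1, -0.7, 4.5]
opening: 0.0462
grip_force: 3.3
```

{"api": "arm_command", "payload": {"xyz": [[1,0,0],[0,0,0],[0,0,0]], "spin": [0,0,0]}}

```text
time: 25.3
tool_pos: [0.4776, 0.0381, 0.2204]
tool_rot: [-3.141, -0.006, 3.079]
contact_force: [-9.6, -0.3, 6.9]
opening: 0.0456
grip_force: 4.8
```

```bash
python3 lev2.py
```

```text
5 1 [483.4  69.3  10. ]
10 18 [483.5  72.4  12.5]
15 17 [484.9  75.7  17.2]
20 13 [485.7  74.8  22.7]
25 13 [486.   74.5  26.5]
30 8 [486.7  76.3  33.2]
35 5 [487.2  75.7  37.6]
theta 0.11097812112188948
[-1.10188080e-02  2.10949544e-03  1.03278261e+02]
```

The scene measurement is ambiguous: the turned-out end of the handle biases the angle, and the push felt like a hard stop. I'll check precisely from above with the wrist camera, as before.

{"api": "arm_command", "payload": {"xyz": [[-5,0,0],[-25,0,5],[-20,-5,30],[0,-8,35],[6,-8,30],[8,-8,20],[8,-8,0],[8,-8,0],[8,-8,0],[8,-8,0],[6,-8,0],[5,0,0],[5,0,0],[2,0,0],[1,0,0],[0,0,0]], "spin": [0,0,0,0,-8.2,-8.2,-8.2,-8.2,-8.2,-8.2,-8.2,-8.2,-8.2,-8.2,-4.5,0], "jaw": -1}}

```text
time: 27.15
tool_pos: [0.4946, -0.0311, 0.3407]
tool_rot: [3.141, 0.0, 1.568]
contact_force: [-0.1, -0.4, -0.9]
opening: 0.0007
grip_force: 0.0
```

```bash
python3 - <<'E'
from h import *
s=observe();print(s['time'],s['tool_pos'],s['tool_rot'])
np.set_printoptions(suppress=True,linewidth=200)
o=dict(np.load('w.npz'));c=snap('wrist');np.savez('w2.npz',**c)
for n,k in(('before',o),('now',c)):
    P=cloud(k)*1000;X=P[...,0]-.065*(P[...,1]-69);Y=P[...,1]
    g=lambda x0,x1,y0,y1,z0,z1:P[(X>x0)&(X<x1)&(Y>y0)&(Y<y1)&(P[...,2]>z0)&(P[...,2]<z1)]
    w=g(502,504.2,60,78,100,115);print(n,'wall',len(w),np.median(w,0).round(1))
    l=g(493.5,496,60,78,85,100);print('lip',np.median(l[:,2]).round(1),len(l))
    for a in(522,526,530,540,560,580):
        q=g(a,a+4,-20,40,90,115);print(a,len(q),np.median(q[:,2]).round(2) if len(q) else '',end='; ')
    h=cv2.cvtColor(k['img'],cv2.COLOR_RGB2HSV);m=((h[...,0]<8)|(h[...,0]>172))&(h[...,1]>120)&(h[...,2]>50)&(X>430)&(X<520)&(P[...,2]<130)
    Q=np.c_[X[m],P[m][:,1:]];Q=Q[np.argsort(Q[:,2])]
    print('red',len(Q));
    for lo in range(0,70,5):
        kk=(Q[:,2]>=lo)&(Q[:,2]<lo+5)
        if kk.any(): print('  z',lo,kk.sum(),Q[kk][:,0].min().round(1),np.median(Q[kk][:,0]).round(1),Q[kk][:,0].max().round(1))
cv2.imwrite('pics/10.png',cv2.cvtColor(cv2.resize(c['img'][0:200,150:400],None,fx=3,fy=3,interpolation=2),4))
E
```

```text
27.15 [ 0.4946261  -0.03109323  0.34069044] [3.14072352e+00 1.53158768e-04 1.56776489e+00]
before wall 89 [503.2  69.1 109.4]
lip 96.6 90
522 418 107.72; 526 429 107.67; 530 418 107.42; 540 424 109.07; 560 428 108.78; 580 422 108.37; red 1337
  z 0 71 438.9 458.0 489.4
  z 60 7 476.5 486.9 489.4
  z 65 307 474.1 484.7 490.1
now wall 83 [503.1  69.2 106.1]
lip 93.6 86
522 409 105.13; 526 424 105.07; 530 414 105.14; 540 421 106.85; 560 423 106.88; 580 414 106.73; red 108
  z 0 33 481.6 482.5 488.4
  z 5 1 483.4 483.4 483.4
  z 10 33 483.5 484.4 485.8
  z 15 27 485.3 486.2 487.7
  z 20 5 487.6 487.8 488.8
  z 30 2 489.0 489.1 489.1
  z 35 2 489.1 489.1 489.2
  z 40 2 490.2 490.3 490.3
  z 45 2 490.4 490.8 491.3
  z 50 1 491.3 491.3 491.3
```

View pics/10.png

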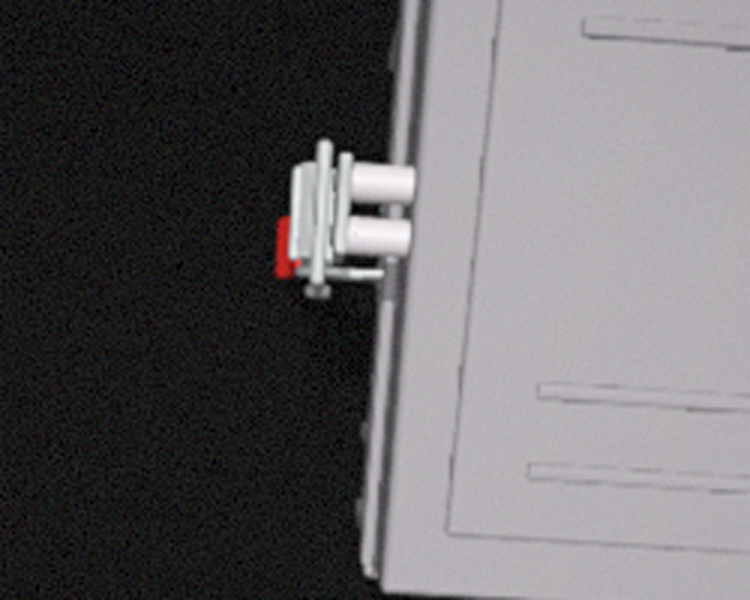

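The bar sits in the groove (crop x≈320) and the hook has come down 3.3 mm, so the lid is drawn tight. The lever still stands about 0.1 rad out. The finger's front probably met the hook's lip at X≈490.5. I'll measure the gripper's own profile from the wrist depth to see how low it can push.

```bash
python3 - <<'E'
from h import *
from scipy.spatial.transform import Rotation as R
c=dict(np.load('w2.npz'));s=observe();P=cloud(c)
T=R.from_euler('xyz',s['tool_rot']).as_matrix();Q=((P-s['tool_pos'])@T)*1000
print('cam in tool',((c['W'][:3,3]-s['tool_pos'])@T*1000).round())
m=(Q[...,2]<185)&(c['depth']>.02)&(abs(Q[...,1])<110)&(abs(Q[...,0])<64)
Q=Q[m];print(len(Q))
for z in range(30,185,6):
    k=(Q[:,2]>=z)&(Q[:,2]<z+6)
    if k.sum()>3:
        q=Q[k];print(z,k.sum(),'x',q[:,0].min().round(),q[:,0].max().round(),'y',q[:,1].min().round(),q[:,1].max().round(),'| |y|<12: xmin/max',[(f(q[abs(q[:,1])<12][:,0]).round(1)) if (abs(q[:,1])<12).any() else None for f in(np.min,np.max)])
E
```

```text
cam in tool [65.  1. 18.]
64068
54 2800 x 19.0 27.0 y -46.0 18.0 | |y|<12: xmin/max [np.float64(23.7), np.float64(26.8)]
60 8128 x 15.0 27.0 y -50.0 53.0 | |y|<12: xmin/max [np.float64(23.3), np.float64(26.8)]
66 14589 x 12.0 27.0 y -55.0 57.0 | |y|<12: xmin/max [np.float64(23.1), np.float64(26.2)]
72 7151 x -2.0 26.0 y -60.0 67.0 | |y|<12: xmin/max [np.float64(23.7), np.float64(26.1)]
78 1023 x 20.0 29.0 y -49.0 39.0 | |y|<12: xmin/max [np.float64(20.6), np.float64(24.0)]
84 12828 x -16.0 36.0 y -49.0 79.0 | |y|<12: xmin/max [np.float64(19.6), np.float64(36.2)]
90 9948 x -23.0 36.0 y -78.0 81.0 | |y|<12: xmin/max [np.float64(15.2), np.float64(36.3)]
96 3703 x -28.0 37.0 y -80.0 81.0 | |y|<12: xmin/max [np.float64(29.7), np.float64(36.3)]
102 2897 x -34.0 37.0 y -84.0 85.0 | |y|<12: xmin/max [np.float64(8.8), np.float64(36.1)]
108 463 x -36.0 36.0 y -84.0 86.0 | |y|<12: xmin/max [None, None]
114 20 x 1.0 5.0 y -2.0 3.0 | |y|<12: xmin/max [np.float64(0.6), np.float64(4.7)]
126 204 x -9.0 3.0 y -2.0 3.0 | |y|<12: xmin/max [np.float64(-9.0), np.float64(3.4)]
138 26 x -10.0 -4.0 y 0.0 1.0 | |y|<12: xmin/max [np.float64(-9.8), np.float64(-3.7)]
144 42 x 8.0 9.0 y -2.0 3.0 | |y|<12: xmin/max [np.float64(8.4), np.float64(9.5)]
150 43 x 9.0 11.0 y -2.0 3.0 | |y|<12: xmin/max [np.float64(8.6), np.float64(10.7)]
156 61 x 8.0 11.0 y -3.0 5.0 | |y|<12: xmin/max [np.float64(8.3), np.float64(10.8)]
162 66 x 8.0 11.0 y -3.0 5.0 | |y|<12: xmin/max [np.float64(8.2), np.float64(10.9)]
168 60 x 9.0 11.0 y -4.0 5.0 | |y|<12: xmin/max [np.float64(8.6), np.float64(10.7)]
174 16 x 9.0 11.0 y -4.0 5.0 | |y|<12: xmin/max [np.float64(8.7), np.float64(10.8)]
```

The fingers are thin blades, about 9 across when closed. So the hook's lip (X≈490) did stop them, and this hook is near its innermost setting, where the snap comes latest, at about 0.1. The loop's pin sits on the lever and can be pushed past the sides of the hook. I'll open the blades to 30 mm and push both pin eyes at z≈42, clear of the hook.

{"api": "arm_command", "payload": {"xyz": [[-6,10,0],[-6,10,0],[-6,10,0],[-6,10,0],[-6,10,0],[-6,10,0],[-6,10,0],[-6,10,0],[-6,10,0],[-6,10,0],[0,2,-10],[0,0,-30],[0,0,-40],[0,0,-30],[0,0,-11],[0,0,0]], "spin": [7.9,7.9,7.9,7.9,7.9,7.9,7.9,7.9,7.9,7.9,7.5,0,0,0,0,0], "jaw": -0.35}}

```text
time: 28.8
tool_pos: [0.4339, 0.071, 0.2183]
tool_rot: [-3.142, -0.003, 3.08]
contact_force: [-0.5, -0.7, 0.1]
opening: 0.0296
grip_force: 0.0
```

{"api": "arm_command", "payload": {"xyz": [[15,-0.2,0],[15,-0.2,0],[5,-0.2,0],[2,0,0],[0,0,0]], "spin": [0,0,0,0,0]}}

```text
time: 29.3
tool_pos: [0.4712, 0.0704, 0.2201]
tool_rot: [3.141, 0.0, 3.079]
contact_force: [-0.6, 0.6, 0.1]
opening: 0.0302
grip_force: 0.0
```

{"api": "arm_command", "payload": {"xyz": [[2,-0.1,-1],[2,-0.1,0],[2,-0.1,0],[2,-0.1,0],[0,0,0]], "spin": [0,0,0,0,0]}}

```text
time: 29.8
tool_pos: [0.4797, 0.07, 0.2187]
tool_rot: [3.142, 0.0, 3.078]
contact_force: [0.4, 0.2, -1.3]
opening: 0.0298
grip_force: 0.0
```

{"api": "arm_command", "payload": {"xyz": [[1,-0.1,0],[1,0,0],[0,0,0]], "spin": [0,0,0]}}

```text
time: 30.1
tool_pos: [0.4815, 0.0699, 0.2187]
tool_rot: [3.142, 0.0, 3.078]
contact_force: [-0.0, -0.3, -0.6]
opening: 0.0296
grip_force: 0.0
```

Already 1.5 mm further than before with no contact, so the lip was indeed what blocked it.

{"api": "arm_command", "payload": {"xyz": [[1,0,0],[0.7,0,0],[0,0,0]], "spin": [0,0,0]}}

```text
time: 30.4
tool_pos: [0.4831, 0.0699, 0.2187]
tool_rot: [3.142, -0.0, 3.078]
contact_force: [-0.4, 0.9, -0.0]
opening: 0.0297
grip_force: 0.2
```

{"api": "arm_command", "payload": {"xyz": [[0.7,0,0],[0.7,0,0],[0,0,0]], "spin": [0,0,0]}}

```text
time: 30.7
tool_pos: [0.4846, 0.0699, 0.2187]
tool_rot: [3.142, 0.0, 3.078]
contact_force: [0.7, -0.5, 1.0]
opening: 0.03
grip_force: 0.4
```

{"api": "arm_command", "payload": {"xyz": [[0.7,0,0],[0,0,0],[0,0,0]], "spin": [0,0,0]}}

```text
time: 31.0
tool_pos: [0.4851, 0.0699, 0.2186]
tool_rot: [3.142, -0.001, 3.078]
contact_force: [-2.6, -0.1, 0.4]
opening: 0.0297
grip_force: 1.2
```

{"api": "arm_command", "payload": {"xyz": [[0.7,0,0],[0,0,0],[0,0,0]], "spin": [0,0,0]}}

```text
time: 31.3
tool_pos: [0.4856, 0.07, 0.2186]
tool_rot: [3.141, -0.001, 3.078]
contact_force: [-1.6, 3.4, -0.4]
opening: 0.0296
grip_force: 2.2
```

```bash
python3 lev2.py | head -8
```

```text
10 4 [487.8  73.9  12.1]Traceback (most recent call last):
  File "lev2.py", line 12, in <module>
    k=(Q[:,2]>16)&(Q[:,2]<50);b=np.polyfit(Q[k,2],Q[k,0],1);print('theta',np.arctan(b[0]))
                                ~~~~~~~~~~^^^^^^^^^^^^^^^^^
    raise TypeError("expected non-empty vector for x")
TypeError: expected non-empty vector for x
```

The tip at z≈12 moved in by 4.3 mm, from 483.5 to 487.8, so the lever has gone home. I'll back off and verify.

{"api": "arm_command", "payload": {"xyz": [[-4,0,0],[-15,0,0],[-30,0,5],[-40,0,25],[-10,0,40],[0,0,40],[0,0,5],[0,0,0]], "spin": [0,0,0,0,0,0,0,0]}}

```text
time: 32.35
tool_pos: [0.3875, 0.0697, 0.3351]
tool_rot: [-3.141, 0.005, 3.078]
contact_force: [0.1, -0.8, 0.0]
opening: 0.0301
grip_force: 0.0
```

```bash
python3 lev2.py; python3 -c "
from h import *
s=observe();print(s['time'],s['tool_pos'],s['contact_force'])"
```

```text
5 1 [488.8  72.    9.6]
10 22 [488.3  73.2  12.4]
15 12 [489.3  75.1  18.4]
20 9 [489.7  71.5  23.4]
25 7 [489.   77.5  28.4]
30 11 [489.   77.9  33.4]
35 8 [488.7  73.4  37.1]
40 6 [489.5  71.9  42.7]
45 4 [488.6  73.8  48.7]
theta -0.017100708605189106
[-7.96806482e-03  2.49780109e-03  1.03173574e+02]
32.6 [0.38684233 0.06980635 0.33252199] [0.35868235 0.38309705 0.51926471]
```

The lever angle now fits to about 0, flat against the front, and the robot is clear of everything. Handing in.

```bash
python3 -c "
from h import *
print(hand_in())"
```

```text
the job is handed in; nothing more can be done
None
```

The case is shut and handed in at about 33 s: the loop is in the hook's groove, the red lever is flat (about 0 rad by camera), the lid is drawn tight and the robot is clear; `hand_in()` gave no verdict.

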